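# Eject the spare blade cartridge and shut the mirror case gently

## Robot

A 6-joint arm with a two-finger parallel gripper is mounted at the origin on the work surface. World frame = base frame: x ahead of the robot, y to its left, z up, the work surface at z = 0. Lengths are in m, angles in rad, forces in N, time in s.
With the tool pointing down it reaches from about 0.25 to 0.775 m from the base axis. Payload 4 kg.
Tool frame: the origin (TCP) lies between the finger pads; the fingertips stand 11 mm ahead of it and the grasp point (between the pads) lies 8 mm behind it (robot.tip_extent is the z of the fingertips in the tool frame, in m); z points along the fingers, y is the line along which they close (so a half turn about z gives the same grasp; the last joint's range is limited). The gripper opens to 94 mm and grips with 3 to 60 N. Pads are 16 mm wide; open, the fingers measure 119 mm over their backs; the gripper's body (75 mm by 177 mm) begins 78 mm behind the grasp point.
Start: joints at [1.021, 0.087, 1.371, -0, 1.684, -0.103], TCP at [0.238, 0.496, 0.217] pointing down, gripper open.
Joint ranges: [-3.1, 3.1], [-0.76, 2.03], [0.27, 2.55], [-1.08, 4.22], [0.17, 2.65], [-2.57, 2.57]. Speed limits (rad/s): [2.79, 2.79, 3.14, 3.14, 3.14, 3.14].

## Interface

Orientations are given as [roll, pitch, yaw] about the fixed x, y, z axes, in that order (R = Rz(yaw) Ry(pitch) Rx(roll)).
In Python, from bench import robot, imaging gives the robot as it stands.
- The arm moves only by the shell command python3 -m pendant 'ROWS'. ROWS is JSON, a list of rows, each a list of 7 numbers: the shift along the world's x, y, z in cm, then the turn, a rotation vector about the world's x, y, z in degrees, then the opening, from 0 (shut) to 1 (fully open). In form: [[dx, dy, dz, ax, ay, az, jaw], ...]. A call has 1 to 8 rows; each row shifts and turns the commanded pose from where the row before left it; what a row does not reach is not made up. A row lasts 1/10 s, in which the tool goes at most 50 mm and 8.59 degrees, less where a joint would pass 70% of its speed; a pose out of reach is approached as far as the arm can. A call is refused whole if a number of a shift passes 5 or a number of a turn 8.59, either way. A call with a gripper value outside its range is refused whole. The fingers move at their own pace and stop on an object; the grip force is fixed at half the most. Time passes only in rows, so rows that do not move let the fingers close. It gives the time, the measured TCP pose, the force, the opening and the grip force at its end, in the units of the state.
- robot.get_obs(): the state, without advancing time (a new reading comes with each control period).
- imaging.snapshot(name): name is "scene" or "top" or "wrist"; returns the picture (480x640x3 uint8, red, green, blue); there is no depth.
- imaging.camera_params(name): a dict with "camera_matrix" (3x3 intrinsics, pixels), "k1" (the pictures are not rectified: a ray, as slopes to the right and down, at radius r is drawn at 1 + k1 r^2 times it, then the intrinsics apply), "R" (3x3) and "t" (3): a world point X has camera coordinates R X + t. Camera axes: x right, y down, z forward; pixel columns grow to the right and rows downward; lengths in m; the calibration is good to about 2 mm. A picture is of the moment at which its call begins: read the wrist's pose just before it. camera_params takes no time and is no camera call; for the wrist camera it gives the pose at the moment of the call.
- robot.close_job(): hands the job in; it is judged then, once.
The state is a dict: "time": time; "joint_positions": joint angles; "qvel": joint speeds; "joint_torque": joint torques, N m; "tool_pos": TCP position; "ee_rot": TCP orientation; "wrist_force": force on the tool from outside, world axes, zero at the start; "wrist_torque": the same for the moment, N m; "width": finger opening in m; "finger_force": force on a finger pad.
Only numpy, scipy, OpenCV 4.12 (cv2) and the standard library are available. Lean on these libraries where they do the work, as an engineer would, in place of code of your own. Each camera call takes 0.05 s, during which the arm holds its last target. There are 200 camera calls.

## Task

Press the red spring ejector in the open blue shaving case so that it pushes the black blade cartridge out into the case's white catch tray, without touching the cartridge itself, and let the ejector spring back. Then lower the mirror lid and leave it fully shut: support it on the way so that it does not slam, do not clamp or press hard on the case or its lid (the mirror is fragile), and leave the other toiletries where they stand.

Things in the scene. Friction and masses are not known exactly. Their poses are not given: they have to be found in the camera images.
- case: blue shaving case, fixed, 130 (x) x 170 (y) x 50 (z) mm. Origin: centre of its underside; z up; x from the front (tab side) to the hinge side; -y end points away from the robot. Top pocket x -53 to 30, y -40 to 75, floor z 12, holds the ejector; a 29 mm channel (centre x -15, floor z 26) leads from it to the -y end (y -85). Case, lid and ejector: never over 40 N from the fingers
- tray (a point): centre of the floor of the white catch tray fixed to the case's -y end, inside 68 (case x) x 66 (case y) mm, this floor 18 mm above the shelf, rim 12 mm higher; axes as the case's
- lid (a joint): lid angle (rad): 0 shut flat on the case, 1.57 upright, 1.85 leaning back on its open stop; starts 1.62 to 1.80. Blue plate 130 x 170 x 8 mm plus tab, 0.13 to 0.27 kg, hinge with friction: a light lid stays where it is left and must be pushed home, a heavy one falls once below about 1 rad and slams (slam: over 1.5 rad/s)
- lid_hinge (a point): middle of the lid's hinge line, which runs along case y, at case x +65, z 54 mm; it lies in the lid's middle plane. Axes as the case's: the lid, when shut, extends to case -x and it opens upward
- lid_tab (a point): middle of the outer edge of the lid's orange tab, 159 mm from the hinge line, in the lid's middle plane. Tab 44 wide (case y), 6 thick; it reaches 29 mm beyond the lid plate, so it overhangs the case's front wall when shut. Axes turn with the lid: x from tab to hinge, z out of the lid's outer face (up when shut)
- ejector (a joint): travel of the ejector (m): 0 at rest, 0.047 fully pressed, moving towards case -y against a return spring of 1 to 5.5 N
- ejector_pad (a point): middle of the top edge of the red ejector pad's pressing face (which looks to case +y), 47 mm above the shelf. Pad 40 wide (case x), 10 thick, 34 tall; press it towards case -y with the closed fingers from behind, below its top edge
- cartridge: loose black blade cartridge 25 x 40 x 13 mm (case x, y, z), about 25 g, lying in the channel in front of the ejector nose, long side along the channel. Origin: centre of its underside
- aerosol: silver aerosol can with white lid, bystander, 52 mm dia x 170; origin: centre of its base
- aftershave: brown glass aftershave bottle, bystander, 60 mm dia x 120; origin: centre of its base
- cup: steel cup with tweezers, bystander, 68 mm dia x 95 (tweezers to 135); origin: centre of its base
- cream_jar: blue cream jar, bystander, 64 mm dia x 50; origin: centre of its base
- soap: round green soap, bystander, 76 mm dia x 22; origin: centre of its underside
- comb: orange comb lying flat, bystander, 160 x 30 x 5 mm; origin: centre of its underside

How it is judged:
By the outcome, as a careful person would: the job done as asked, in the order asked, and still so for the second after the job is handed in, with the robot touching nothing.
It also fails if it takes over 67 s, if anything falls off the work surface, if the arm or the gripper's body presses on something with over 40 N, if the wrist force passes 120 N, or if a joint passes its speed limit or range.

## Working session

There is one attempt and no reset: what is moved stays moved. The work goes in short steps, Python scripts to look and compute and a shell command to move; the robot and the scene stay as the last step left them, time stands still between calls to the robot, and variables do not carry over. Pictures are saved under pics/ and viewed, at most 10 in all, crops included, and the job is handed in when it is done.

```bash
ls; mkdir -p pics
python3 - <<'E'
from bench import robot, imaging
import cv2,numpy as np
for n in ("scene","top"):
    im=imaging.snapshot(n); cv2.imwrite(f"pics/{n}0.png",im[:,:,::-1])
    p=imaging.camera_params(n); print(n,p)
o=robot.get_obs();print(o)
E
```

```text
pics
scene {'camera_matrix': array([[450.95184689,   0.        , 315.70174173],
       [  0.        , 450.95184689, 249.33538566],
       [  0.        ,   0.        ,   1.        ]]), 'k1': -0.07550224671080429, 'R': array([[-0.06023971,  0.99808473, -0.01407295],
       [ 0.75430001,  0.03628311, -0.65552653],
       [-0.65376041, -0.05010395, -0.755041  ]]), 't': array([ 0.04199958, -0.35518476,  1.41449232])}
top {'camera_matrix': array([[451.78628693,   0.        , 322.33130484],
       [  0.        , 451.78628693, 240.92723216],
       [  0.        ,   0.        ,   1.        ]]), 'k1': -0.10622607283649307, 'R': array([[-0.00221806, -0.99989619, -0.0142369 ],
       [-0.983065  ,  0.00478912, -0.18319463],
       [ 0.1832438 ,  0.01358947, -0.98297357]]), 't': array([-0.02404712,  0.52584262,  1.01954092])}
{'time': 0.1, 'joint_positions': array([ 1.02090617e+00,  8.79410970e-02,  1.37205644e+00, -2.94215718e-05,
        1.68360266e+00, -1.03069814e-01]), 'qvel': array([ 7.34720279e-05, -3.05341959e-03, -3.22240275e-03,  6.76555604e-04,
        6.18579729e-04, -2.01085957e-04]), 'joint_torque': array([ 1.33987636e-03, -3.41251552e+01, -3.03303337e+01,  7.18984008e-02,
        3.03869275e-02, -1.20704303e-04]), 'tool_pos': array([0.23741387, 0.49561428, 0.21541209]), 'ee_rot': array([-3.13959276e+00, -1.77464846e-04,  2.69476885e+00]), 'wrist_force': array([ 0.52322127, -0.53071695, -0.67266881]), 'wrist_torque': array([-0.01832987,  0.0198899 , -0.01869958]), 'finger_force': 0.0, 'width': 0.09412100112235997}
```

View pics/scene0.png

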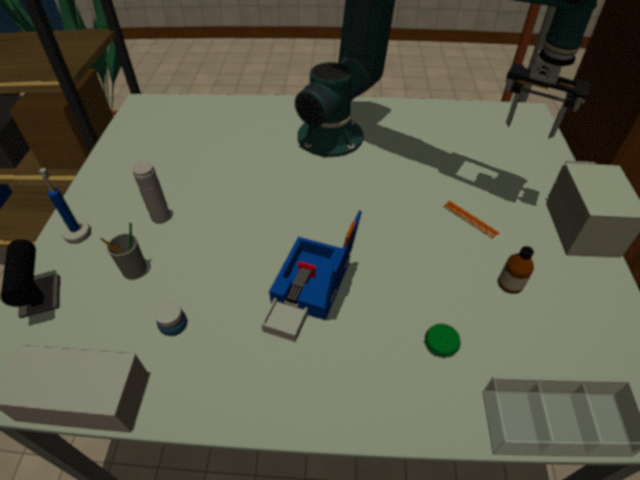

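View pics/top0.png

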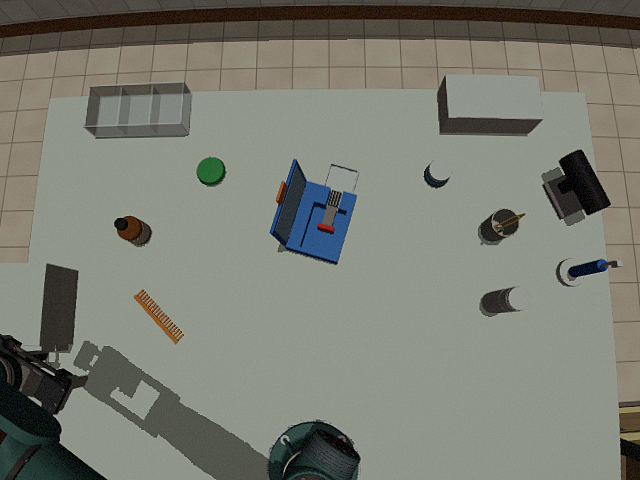

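The scene shows the case near (310,275) with its tray toward the camera. In the top view the case is at about (320,220), the red pad at (326,228), the tray at (343,178), and the lid on the robot's left (+y). Next I'll zoom in for corners.

```bash
cat > h.py <<'E'
import numpy as np,cv2
from bench import robot,imaging
def ray(n,uv,p=None):
    p=p or imaging.camera_params(n)
    d=np.array([p["k1"],0,0,0,0.])
    s=cv2.undistortPoints(np.float64([[uv]]),p["camera_matrix"],d)[0,0]
    R,t=np.array(p["R"]),np.array(p["t"])
    v=R.T@np.array([*s,1]); return -R.T@t, v/np.linalg.norm(v)
def plane(n,uv,z,p=None):
    c,v=ray(n,uv,p); return c+v*(z-c[2])/v[2]
def two(a,b):
    (c1,v1),(c2,v2)=a,b
    s=np.linalg.lstsq(np.c_[v1,-v2],c2-c1,rcond=None)[0]
    return (c1+s[0]*v1+c2+s[1]*v2)/2, np.linalg.norm(c1+s[0]*v1-c2-s[1]*v2)
def proj(n,X,p=None):
    p=p or imaging.camera_params(n)
    r=cv2.Rodrigues(np.array(p["R"]))[0]
    return cv2.projectPoints(np.float64([X]),r,np.float64(p["t"]),p["camera_matrix"],np.array([p["k1"],0,0,0,0.]))[0][0,0]
E
python3 - <<'E'
import cv2,numpy as np
a=cv2.imread("pics/top0.png")[150:275,260:370]; b=cv2.imread("pics/scene0.png")[200:350,255:370]
a=cv2.resize(a,None,fx=4,fy=4,interpolation=cv2.INTER_CUBIC);b=cv2.resize(b,None,fx=3.4,fy=3.4,interpolation=cv2.INTER_CUBIC)
b=cv2.resize(b,(350,500)) if 0 else b
c=np.zeros((520,800,3),np.uint8); c[:500,:440]=a; b=b[:510,:360]; c[:b.shape[0],440:440+b.shape[1]]=b
cv2.imwrite("pics/crop.png",c)
E
```

```text
(no output)
```

View pics/crop.png

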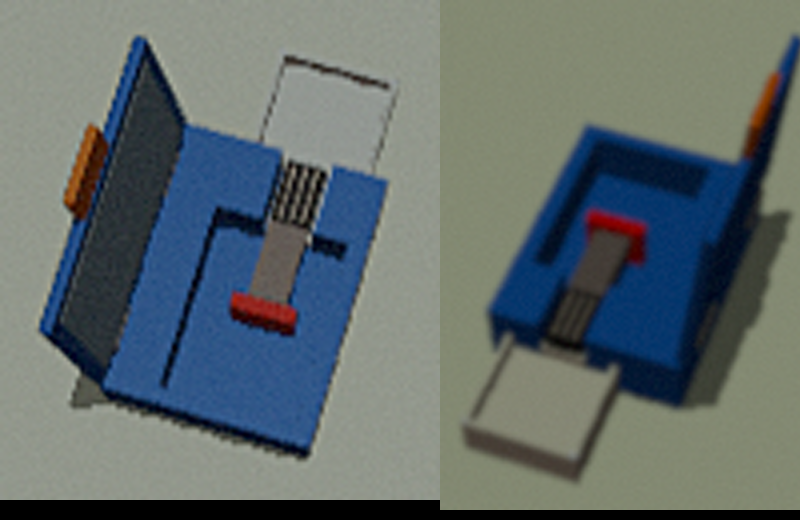

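The crop gives the case top corners: front-far (387,182), front-near (311,447), hinge-near (105,385) and hinge-far (187,127). The pad runs from (231,300) to (296,325), and the tab's outer edge is near (70,205)-(93,127).

```bash
cat > fit.py <<'E'
from h import *
from scipy.optimize import least_squares
def T(c): return ((c[0]+.5)/4-.5+260,(c[1]+.5)/4-.5+150)
def S(c): return ((c[0]-440+.5)/3.4-.5+255,(c[1]+.5)/3.4-.5+200)
obj=np.array([[-65,-85],[-65,85],[65,85],[65,-85]])/1000
W=np.array([plane("top",T(c),.05)[:2] for c in [(387,182),(311,447),(105,385),(187,127)]])
W2=np.array([plane("scene",S(c),.05)[:2] for c in [(490,312),(588,126)]])
O=np.r_[obj,[[-65,-85],[-65,85]]] if 0 else np.r_[obj,np.array([[-65,-85],[-65,85]])/1000]
A=np.r_[W,W2]
f=lambda q:(np.c_[np.cos(q[2])*O[:,0]-np.sin(q[2])*O[:,1],np.sin(q[2])*O[:,0]+np.cos(q[2])*O[:,1]]+q[:2]-A).ravel()
r=least_squares(f,[.47,0,1.5]);q=r.x
print(q,np.degrees(q[2]),(r.fun*1000).round(1))
R=np.array([[np.cos(q[2]),-np.sin(q[2])],[np.sin(q[2]),np.cos(q[2])]])
inv=lambda X:((np.asarray(X)[:2]-q[:2])@R*1000).round(1)
fwd=lambda x,y:(q[:2]+R@np.array([x,y])/1000).round(4)
if __name__=="__main__":
    for n,cs,z in (("top",[(231,308),(295,322),(235,293),(298,308)],.047),):
        for c in cs: w=plane(n,T(c),z);print(n,c,inv(w),w.round(4))
    # tray rim
    for c in [(285,57),(397,88),(262,140),(375,170)]: w=plane("top",T(c),.03);print("rim",inv(w))
    # lid tab, outer edge centre by two views
    a=two(ray("top",T((82,170))),ray("scene",S((765,110))));print("tab~",inv(a[0]),a)
    for c in [(140,37),(42,330)]:
        # lid plate outer corners: in case frame plane y=+-85
        C,v=ray("top",T(c)); yy=-85 if c[1]<100 else 85
        n=np.array([*R[:,1],0]); s=(np.dot(fwd(0,yy)-C[:2],n[:2]))/np.dot(v,n); X=C+s*v; l=inv(X)
        print("lid corner",l,X,"ang",np.arctan2(X[2]-.054,(65-l[0])/1000))
    print("proj check scene pad",[ (np.array(proj("scene",[*fwd(x,10),.047]))).round(1) for x in(-35,5)])
    print(fwd(-15,45),fwd(-94,0),fwd(65,0))
E
python3 fit.py
```

```text
[ 0.57562621 -0.02140776  1.27955724] 73.31322965817658 [ 1.2  0.1 -1.1  1.8 -1.1  5.1  3.1  4.  -0.3 -5.8 -1.8 -5.1]
top (231, 308) [ 2.7 16.4] [ 0.5607 -0.0142  0.047 ]
top (295, 322) [-36.3  13.8] [ 0.552  -0.0522  0.047 ]
top (235, 293) [3.  6.9] [ 0.5699 -0.0165  0.047 ]
top (298, 308) [-35.6   5.1] [ 0.5605 -0.054   0.047 ]
rim [  17.8 -149.9]
rim [ -54.5 -150. ]
rim [ 16.3 -94.1]
rim [-55.8 -95.2]
tab~ [86.1  0.4] (array([0.59993438, 0.06121562, 0.20246663]), np.float64(0.00454164345871004))
lid corner [ 80.5 -85. ] [0.68010674 0.03128342 0.18238831] ang 1.6909423616010346
lid corner [79. 85.] [0.51688715 0.07868368 0.19690129] ang 1.6684544009213442
proj check scene pad [array([296.1, 263.3]), array([312.8, 267.9])]
[ 0.5282 -0.0229] [ 0.5486 -0.1114] [0.5943 0.0409]
```

```bash
python3 -m pendant '[[0,0,4,0,0,0,0],[0,0,4,0,0,0,0],[0,0,4,0,0,-8,0],[2,-5,0,0,0,-8,0],[2,-5,0,0,0,-8,0],[2,-5,0,0,0,-8,0],[2,-5,0,0,0,-8,0],[2,-5,0,0,0,-8,0]]' && python3 -m pendant '[[2,-5,0,0,0,-8,0],[2,-5,0,0,0,-8,0],[2,-5,0,0,0,-8,0],[2,-5,0,0,0,-8,0],[2,-4,0,0,0,-1.1,0],[0,0,0,0,0,0,0],[0,0,0,0,0,0,0],[0,0,0,0,0,0,0]]'
python3 - <<'E'
from h import *
p=imaging.camera_params("wrist");im=imaging.snapshot("wrist");cv2.imwrite("pics/w1.png",im[:,:,::-1])
print(p,robot.get_obs()["tool_pos"],robot.get_obs()["ee_rot"])
E
```

```text
time: 0.9
tool_pos: [0.3306, 0.2621, 0.3361]
ee_rot: [-3.141, 0.0, 1.852]
wrist_force: [-0.1, 0.8, 0.5]
width: 0.0333
finger_force: 0.0
time: 1.7
tool_pos: [0.4244, 0.0391, 0.3364]
ee_rot: [-3.141, -0.0, 1.281]
wrist_force: [0.5, -0.4, -0.6]
width: 0.0003
finger_force: 0.0
{'camera_matrix': array([[368.50524958,   0.        , 320.57266308],
       [  0.        , 368.50524958, 244.02118986],
       [  0.        ,   0.        ,   1.        ]]), 'k1': -0.07373857464543677, 'R': array([[ 9.58487889e-01, -2.85132999e-01, -3.73985771e-04],
       [-2.73815584e-01, -9.20808153e-01,  2.77736153e-01],
       [-7.95361113e-02, -2.66104336e-01, -9.60657322e-01]]), 't': array([-0.39450002,  0.08924067,  0.55220564])} [0.42434355 0.03938101 0.33660955] [ 3.14159130e+00 -3.74819059e-04  1.28160175e+00]
```

View pics/w1.png

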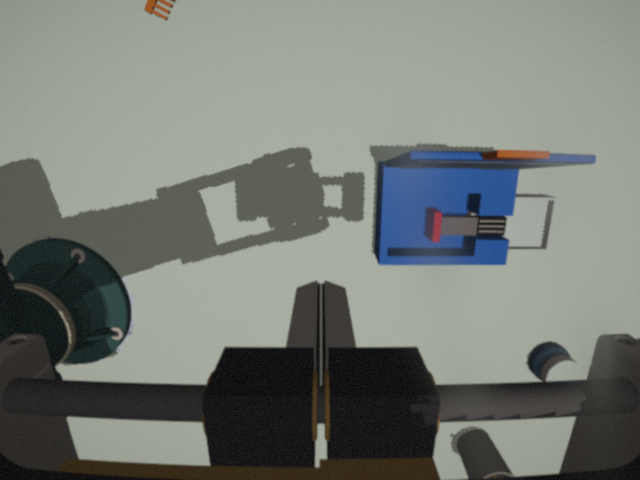

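The wrist view shows the case at (380-520,165-264) aligned with the image, and the red pad at about (428-441,208-242). The lid is along the top at (390-595,157), with the tab at (485-549,154).

```bash
cat > w.py <<'E'
from fit import *
import sys
P=imaging.camera_params("wrist");im=imaging.snapshot("wrist");o=robot.get_obs()
cv2.imwrite("pics/w2.png",im[:,:,::-1])
hsv=cv2.cvtColor(im,cv2.COLOR_RGB2HSV)
red=cv2.inRange(hsv,(0,130,60),(6,255,255))|cv2.inRange(hsv,(172,130,60),(180,255,255))
blue=cv2.inRange(hsv,(105,120,40),(125,255,255))
def big(m):
    c=max(cv2.findContours(m,cv2.RETR_EXTERNAL,cv2.CHAIN_APPROX_NONE)[0],key=cv2.contourArea);return c[:,0]
r=big(red);b=big(blue)
print("red box",cv2.boundingRect(r),"blue box",cv2.boundingRect(b))
ap=cv2.approxPolyDP(b.reshape(-1,1,2),4,True)[:,0]
for u in ap: print("b",u,inv(plane("wrist",u+0.,.05,P)))
for u in cv2.approxPolyDP(r.reshape(-1,1,2),2,True)[:,0]: w=plane("wrist",u+0.,.047,P);print("r",u,inv(w),w.round(4))
print(o["tool_pos"],inv(o["tool_pos"]),o["time"])
E
python3 w.py
```

```text
[ 0.57562621 -0.02140776  1.27955724] 73.31322965817658 [ 1.2  0.1 -1.1  1.8 -1.1  5.1  3.1  4.  -0.3 -5.8 -1.8 -5.1]
red box (433, 213, 9, 29) blue box (375, 166, 143, 99)
b [383 167] [61.7 87.3]
b [375 246] [-38.8  92.9]
b [379 263] [-62.   86.6]
b [504 263] [-61.9 -81.4]
b [506 240] [-30.1 -79.5]
b [442 236] [-25.1   6.6]
b [432 244] [-35.9  18.7]
b [423 235] [-23.9  31.5]
b [428 206] [13.9 28.1]
b [445 215] [2.5 5.3]
b [465 215] [  2.7 -20.7]
b [469 210] [  9.2 -25.2]
b [479 216] [  1.6 -39.2]
b [511 215] [  3.2 -81.4]
b [517 170] [ 60.4 -81.4]
r [441 213] [4.5 9.7] [ 0.5677 -0.0144  0.047 ]
r [435 213] [ 4.4 17.4] [ 0.5602 -0.0122  0.047 ]
r [434 217] [-0.8 18.3] [ 0.5579 -0.0169  0.047 ]
r [435 241] [-32.6  14.2] [ 0.5527 -0.0486  0.047 ]
r [438 240] [-31.3  10.3] [ 0.5567 -0.0484  0.047 ]
[0.42436503 0.0395234  0.33670877] [ 14.9 162.4] 1.8
```

```bash
python3 -m pendant '[[2.6,-1.6,0,6.4,-1.9,0,0],[2.6,-1.6,0,6.4,-1.9,0,0],[2.6,-1.6,-2,6.4,-1.9,0,0],[2.6,-1.5,-4,0,0,0,0],[0,0,-4,0,0,0,0],[0,0,-4,0,0,0,0],[0,0,0,0,0,0,0],[0,0,0,0,0,0,0]]'; python3 w.py | grep -v '^b'
```

```text
time: 2.6
tool_pos: [0.5287, -0.0234, 0.1971]
ee_rot: [-3.14, -0.35, 1.281]
wrist_force: [-0.1, -0.1, 0.2]
width: 0.0003
finger_force: 0.0
[ 0.57562621 -0.02140776  1.27955724] 73.31322965817658 [ 1.2  0.1 -1.1  1.8 -1.1  5.1  3.1  4.  -0.3 -5.8 -1.8 -5.1]
red box (349, 267, 12, 44) blue box (249, 124, 262, 220)
r [351 267] [ 4.8 17.9] [ 0.5598 -0.0116  0.047 ]
r [349 305] [-29.7  19.8] [ 0.5482 -0.0441  0.047 ]
r [351 309] [-33.3  18. ] [ 0.5489 -0.0481  0.047 ]
r [357 310] [-34.2  12.5] [ 0.5538 -0.0505  0.047 ]
r [360 309] [-33.3   9.8] [ 0.5567 -0.0505  0.047 ]
r [360 268] [3.9 9.7] [ 0.5675 -0.0149  0.047 ]
[ 0.52980797 -0.02391076  0.19916032] [-15.6  43.2] 2.65
```

View pics/w2.png

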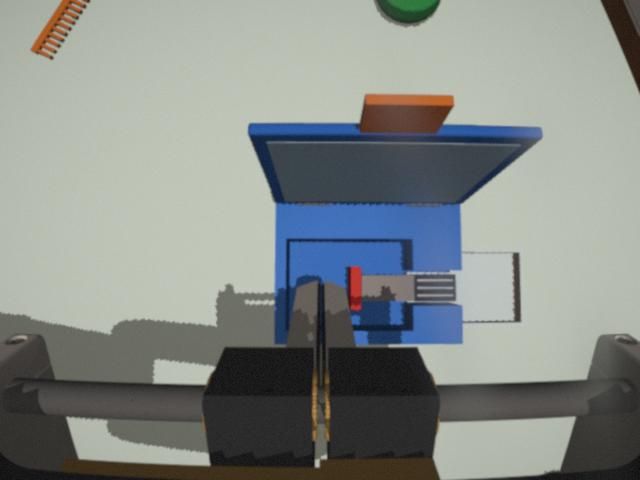

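The tab is at (407,113), the pad's face at column 350, and the fingertips are behind it at (320,285), with the lid clear of the gripper. Descending.

```bash
python3 -m pendant '[[0,0,-4,0,0,0,0],[0,0,-4,0,0,0,0],[0,0,-4,0,0,0,0],[0,0,-2.5,0,0,0,0],[0,0,-1.5,0,0,0,0],[0,0,0,0,0,0,0],[0,0,0,0,0,0,0]]'; python3 -c "from fit import *;print(inv(robot.get_obs()['tool_pos']))"
```

```text
time: 3.35
tool_pos: [0.5308, -0.0252, 0.0392]
ee_rot: [3.138, -0.35, 1.281]
wrist_force: [-0.5, -0.4, -0.2]
width: 0.0005
finger_force: 0.0
[ 0.57562621 -0.02140776  1.27955724] 73.31322965817658 [ 1.2  0.1 -1.1  1.8 -1.1  5.1  3.1  4.  -0.3 -5.8 -1.8 -5.1]
[-16.5  41.9]
```

```bash
python3 -m pendant '[[0.96,-0.29,0,0,0,0,0],[0.96,-0.29,0,0,0,0,0],[0.96,-0.29,0,0,0,0,0],[0.96,-0.29,0,0,0,0,0],[0.96,-0.29,0,0,0,0,0]]'; python3 -m pendant '[[0.2,-0.06,0,0,0,0,0],[0.2,-0.06,0,0,0,0,0],[0,0,0,0,0,0,0]]'; python3 -c "from fit import *;print(inv(robot.get_obs()['tool_pos']))"
```

```text
time: 3.85
tool_pos: [0.5771, -0.0393, 0.0365]
ee_rot: [-3.139, -0.35, 1.279]
wrist_force: [-5.1, 1.1, 3.0]
width: 0.0004
finger_force: 2.4
time: 4.15
tool_pos: [0.5804, -0.0403, 0.0362]
ee_rot: [-3.139, -0.35, 1.279]
wrist_force: [-4.5, 1.1, 1.8]
width: 0.0006
finger_force: 2.4
[ 0.57562621 -0.02140776  1.27955724] 73.31322965817658 [ 1.2  0.1 -1.1  1.8 -1.1  5.1  3.1  4.  -0.3 -5.8 -1.8 -5.1]
[-16.7 -10. ]
```

```bash
for i in 1; do python3 -m pendant '[[0.2,-0.06,0,0,0,0,0],[0.2,-0.06,0,0,0,0,0],[0,0,0,0,0,0,0]]'; python3 -m pendant '[[0.15,-0.04,0,0,0,0,0],[0,0,0,0,0,0,0]]';done; python3 -c "from fit import *;print(inv(robot.get_obs()['tool_pos']))
cv2.imwrite('pics/top1.png',cv2.resize(imaging.snapshot('top')[130:260,260:400,::-1],None,fx=4,fy=4))"
```

```text
time: 4.45
tool_pos: [0.5841, -0.0414, 0.0362]
ee_rot: [-3.139, -0.35, 1.279]
wrist_force: [-4.9, 1.6, 2.6]
width: 0.0003
finger_force: 2.5
time: 4.65
tool_pos: [0.5856, -0.0419, 0.0362]
ee_rot: [-3.139, -0.349, 1.279]
wrist_force: [-4.8, 1.0, 3.1]
width: 0.0004
finger_force: 2.6
[ 0.57562621 -0.02140776  1.27955724] 73.31322965817658 [ 1.2  0.1 -1.1  1.8 -1.1  5.1  3.1  4.  -0.3 -5.8 -1.8 -5.1]
[-16.7 -15.4]
```

View pics/top1.png

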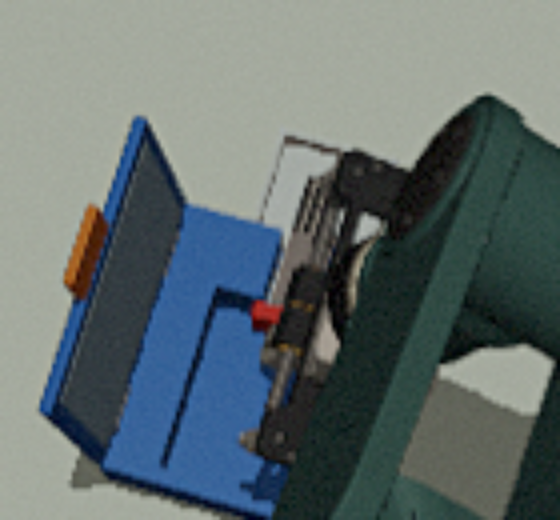

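The pad is near the pocket's far wall at (268,315), and the cartridge is at (318,200), beyond the channel end. I'll keep going to the stop.

```bash
python3 -m pendant '[[0.15,-0.04,0,0,0,0,0],[0,0,0,0,0,0,0]]'|grep -E "pos|force"; python3 -m pendant '[[0.15,-0.04,0,0,0,0,0],[0,0,0,0,0,0,0]]'|grep -E "pos|force"; python3 -c "
from h import *
cv2.imwrite('pics/x.png',cv2.resize(imaging.snapshot('scene')[230:360,240:360,::-1],None,fx=4,fy=4))"
```

```text
tool_pos: [0.587, -0.0423, 0.0362]
wrist_force: [-6.3, 0.7, 2.2]
finger_force: 2.7
tool_pos: [0.587, -0.0423, 0.0362]
wrist_force: [-9.5, 1.5, 6.0]
finger_force: 4.7
```

View pics/x.png

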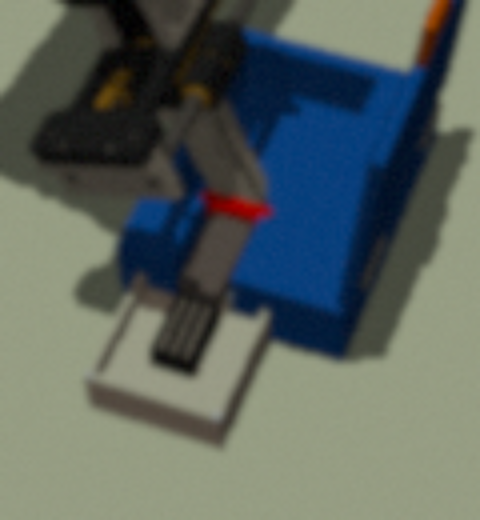

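```bash
python3 -m pendant '[[-0.96,0.29,0,0,0,0,0],[-0.96,0.29,0,0,0,0,0],[-0.96,0.29,0,0,0,0,0],[-0.96,0.29,0,0,0,0,0],[-0.96,0.29,0,0,0,0,0],[-0.96,0.29,0,0,0,0,0],[-0.2,0.06,0,0,0,0,0],[0,0,2,0,0,0,0]]'; python3 -m pendant '[[0,0,4,0,0,0,0],[0,0,4,0,0,0,0],[0,0,4,0,0,0,0],[0,0,4,0,0,0,0],[0,0,0,0,0,0,0],[0,0,0,0,0,0,0]]'; python3 w.py | grep -v '^b'
python3 - <<'E'
import cv2
cv2.imwrite("pics/w3.png",cv2.resize(cv2.imread("pics/w2.png")[90:360,220:560],None,fx=2.2,fy=2.2))
E
```

```text
time: 5.95
tool_pos: [0.5278, -0.0244, 0.0545]
ee_rot: [-3.136, -0.35, 1.277]
wrist_force: [0.1, -0.2, -0.9]
width: 0.0006
finger_force: 0.0
time: 6.55
tool_pos: [0.5307, -0.0253, 0.2181]
ee_rot: [3.138, -0.349, 1.28]
wrist_force: [-0.2, 0.7, 0.5]
width: 0.0008
finger_force: 0.0
[ 0.57562621 -0.02140776  1.27955724] 73.31322965817658 [ 1.2  0.1 -1.1  1.8 -1.1  5.1  3.1  4.  -0.3 -5.8 -1.8 -5.1]
red box (344, 266, 12, 40) blue box (251, 135, 198, 203)
r [345 266] [ 4.3 18.7] [ 0.559  -0.0119  0.047 ]
r [344 285] [-14.   19.7] [ 0.5527 -0.0292  0.047 ]
r [348 304] [-32.3  15.9] [ 0.5512 -0.0478  0.047 ]
r [354 305] [-33.3  10.1] [ 0.5564 -0.0504  0.047 ]
r [354 266] [4.3 9.9] [ 0.5674 -0.0144  0.047 ]
[ 0.52978558 -0.02505099  0.21620672] [-16.7  42.9] 6.6
```

View pics/w3.png

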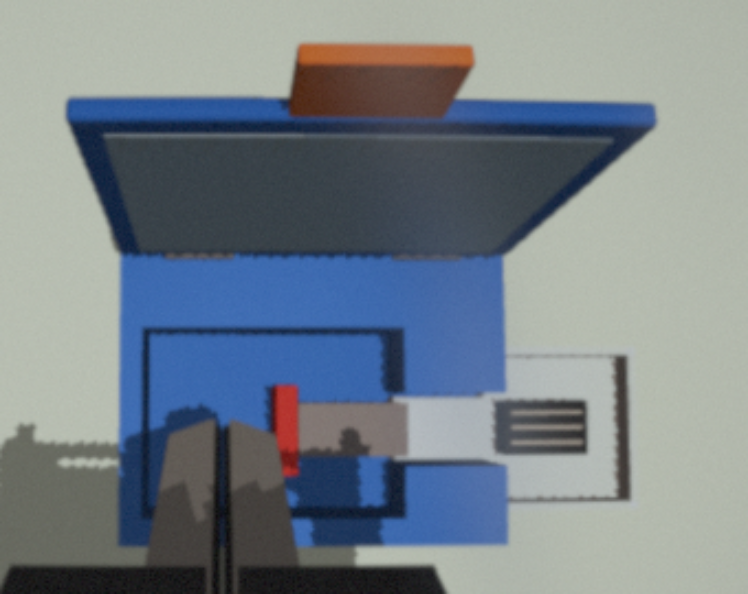

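The ejector is back at rest with the pad at (285,430). The cartridge is at (495-587,400-453) in the tray area; I'll check whether it is lying flat.

```bash
cat > c.py <<'E'
from fit import *
P=imaging.camera_params("wrist")
k=lambda c:((c[0]+.5)/2.2-.5+220,(c[1]+.5)/2.2-.5+90)
for z in (.018,.026,.031,.039):
    print(z,[inv(plane("wrist",k(c),z,P)) for c in [(495,400),(587,400),(587,453),(495,453),(615,430)]])
E
python3 c.py|tail -4
python3 - <<'E'
from fit import *
P=imaging.camera_params("wrist")
# lid: tab outer/top edge mid & lid top inner corners
k=lambda c:((c[0]+.5)/2.2-.5+220,(c[1]+.5)/2.2-.5+90)
for c,y in (((68,100),85),((656,105),-85),((298,45),22),((473,45),-22)):
    C,v=ray("wrist",k(c),P); n=R[:,1]; s=np.dot(fwd(0,y)-C[:2],n)/np.dot(v[:2],n); X=C+s*v
    l=inv(X); print("lid",c,l,X.round(4),np.arctan2(X[2]-.054,(65-l[0])/1000),np.hypot(X[2]-.054,(65-l[0])/1000))
E
```

```text
0.018 [array([ -1.3, -86.5]), array([  -1.5, -131.6]), array([ -26.9, -131.1]), array([-26.5, -86.1]), array([ -16. , -145.2])]
0.026 [array([ -1.3, -83.8]), array([  -1.4, -128. ]), array([ -26.3, -127.4]), array([-25.9, -83.4]), array([ -15.6, -141.3])]
0.031 [array([ -1.2, -82.1]), array([  -1.4, -125.7]), array([ -25.9, -125.2]), array([-25.6, -81.7]), array([ -15.4, -138.8])]
0.039 [array([ -1.2, -79.4]), array([  -1.3, -122.1]), array([ -25.3, -121.5]), array([-25., -79.]), array([ -15. , -134.9])]
[ 0.57562621 -0.02140776  1.27955724] 73.31322965817658 [ 1.2  0.1 -1.1  1.8 -1.1  5.1  3.1  4.  -0.3 -5.8 -1.8 -5.1]
lid (68, 100) [79.7 85. ] [0.5171 0.0793 0.1936] 1.675686082059485 0.14040445760815437
lid (656, 105) [ 86.9 -85. ] [0.682  0.0374 0.1743] 1.7509350282849634 0.12223299093109732
lid (298, 45) [102.4  22. ] [0.584  0.083  0.1767] 1.8665786581045005 0.12830703784782393
lid (473, 45) [ 92.9 -22. ] [0.6234 0.0613 0.1992] 1.760590661605187 0.14788749323430955
```

```bash
python3 -m pendant '[[0,0,4,-6,1.8,0,0.3],[0,0,4,-6,1.8,0,0.3],[0,0,2,-6,1.8,0,0.3],[0,0,0,-6,1.8,0,0.3],[0,0,0,0,0,8.2,0.3],[0,0,0,0,0,8.2,0.3],[0.8,1,0,0,0,8.2,0.3],[0.8,1,0,0,0,8.2,0.3]]' >/dev/null; python3 -m pendant '[[0.8,1,0,0,0,8.2,0.3],[0.8,1,0,0,0,8.2,0.3],[0.8,1,0,0,0,8.2,0.3],[0.8,1,0,0,0,8.2,0.3],[0.8,1,0,0,0,8.2,0.3],[0.8,1,0,0,0,8.2,0.3],[0.3,0.5,0,0,0,8,0.3],[0,0,0,0,0,0,0.3]]'; python3 -m pendant '[[0,0,0,0,0,0,0.3]]' >/dev/null;  python3 - <<'E'
from fit import *
cv2.imwrite("pics/w4.png",imaging.snapshot("wrist")[:,:,::-1])
o=robot.get_obs();print(o["tool_pos"],inv(o["tool_pos"]),o["ee_rot"],o["joint_positions"],o["width"])
from scipy.spatial.transform import Rotation as Q
M=Q.from_euler("xyz",o["ee_rot"]).as_matrix();print(np.round(R.T@M[:2],3),M[2].round(3))
E
```

```text
time: 8.2
tool_pos: [0.5965, 0.0605, 0.3134]
ee_rot: [-3.139, 0.083, 2.851]
wrist_force: [-0.7, 1.0, 0.5]
width: 0.0282
finger_force: 0.0
[ 0.57562621 -0.02140776  1.27955724] 73.31322965817658 [ 1.2  0.1 -1.1  1.8 -1.1  5.1  3.1  4.  -0.3 -5.8 -1.8 -5.1]
[0.59636505 0.05990409 0.31508794] [83.8  3.5] [-3.13989148  0.0855531   2.84745532] [ 0.02154824  0.14165935  1.11951285 -0.02890279  1.79951032 -1.26273086] 0.028187531190046605
[[ 0.003  1.    -0.002]
 [ 0.996 -0.003 -0.085]] [-0.085 -0.002 -0.996]
```

View pics/w4.png

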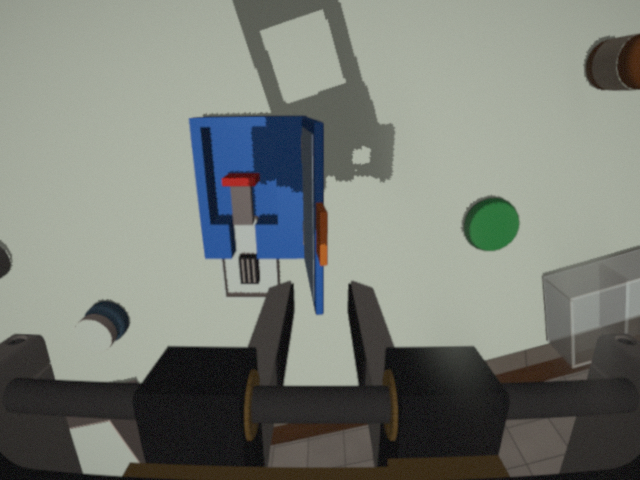

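The tab is at (316-328,203-265), nearly in the finger mid-plane, and the cartridge at (249,268) lies well inside the tray. Next is computing the tab's x.

Run:
```python
from fit import *
P=imaging.camera_params("wrist");im=imaging.snapshot("wrist");o=robot.get_obs()
h=cv2.cvtColor(im,cv2.COLOR_RGB2HSV); m=cv2.inRange(h,(7,150,60),(18,255,255)); m[:, :290]=0;m[:,350:]=0;m[280:]=0
for r in range(200,272,8):
    c=np.where(m[r])[0]
    if len(c): print(r,c.min(),c.max(),[inv(plane("wrist",(u,r),.212,P)) for u in (c.min()-.5,c.max()+.5)],im[r,c.min():c.max()+1].max(1))
C,_=ray("wrist",(320,240),P);print(inv(C),C)
```

```text
[ 0.57562621 -0.02140776  1.27955724] 73.31322965817658 [ 1.2  0.1 -1.1  1.8 -1.1  5.1  3.1  4.  -0.3 -5.8 -1.8 -5.1]
208 317 323 [array([80.3, 26.6]), array([85.5, 26.6])] [64 74 75 75 76 75 75]
216 317 326 [array([80.3, 20.4]), array([87.7, 20.4])] [ 62  64  69  91 100 103 106 101 101 105]
224 317 326 [array([80.2, 14.1]), array([87.8, 14.1])] [ 62  65  71  92 102 104 103 106 102 105]
232 319 326 [array([81.7,  7.8]), array([87.8,  7.7])] [ 68  89 103 104 105 102 103 102]
240 317 325 [array([80.1,  1.3]), array([87. ,  1.3])] [ 72  68  74  89 100 100 104 103 103]
248 318 326 [array([80.9, -5.3]), array([87.8, -5.3])] [ 77 103 152 170 175 172 172 172 164]
256 319 326 [array([ 81.6, -12. ]), array([ 87.8, -12. ])] [104 152 170 171 170 170 173 167]
264 322 324 [array([ 83.9, -18.9]), array([ 86.3, -18.9])] [163 164 170]
[84.  99.7] [0.50422467 0.08770381 0.47662902]
```

```bash
python3 -m pendant '[[0,0,-3,1.4,4.7,0,0.3],[0,0,-3,0,0,0,0.3],[0,0,-2.5,0,0,0,0.3],[0,0,-1.5,0,0,0,0.3],[0,0,-1.2,0,0,0,0.3],[0,0,0,0,0,0,0.15],[0,0,0,0,0,0,0.15],[0,0,0,0,0,0,0.15]]'
cat > arc.py <<'E'
from fit import *
import sys
from scipy.spatial.transform import Rotation as Q
o=robot.get_obs();M=Q.from_euler("xyz",o["ee_rot"]).as_matrix();X=o["tool_pos"];l=inv(X)
d=R.T@M[:2,2];phi=np.degrees(np.arctan2(d[0],-M[2,2]))
print("case",l,X[2].round(4),"phi",phi.round(1),"ydir",d[1].round(3),"th",np.arctan2(X[2]*1000-54,65-l[0]).round(3),"r",np.hypot(X[2]*1000-54,65-l[0]).round(1),o["joint_positions"].round(2),o["wrist_force"].round(1))
if len(sys.argv)>2:
    a,b,n,ph,r=map(float,sys.argv[1:6])
    p0=np.array([l[0],X[2]*1000]);
    for i in range(1,int(n)+1):
        th=a+(b-a)*i/n;p=np.array([65-r*np.cos(th),54+r*np.sin(th)]);D=(p-p0)/10;p0=p
        w=R@np.array([D[0],0]);k=(ph-phi)/n
        print([round(w[0],2),round(w[1],2),round(D[1],2),round(.958*k,1),round(-.287*k,1),0])
E
python3 arc.py 1.7 1.3 8 15 150 | tail -9
```

```text
time: 9.2
tool_pos: [0.5974, 0.0601, 0.2064]
ee_rot: [-3.142, 0.005, 2.85]
wrist_force: [0.8, -0.1, -0.6]
width: 0.0146
finger_force: 0.0
case [84.4  2.5] 0.2064 phi -0.0 ydir -0.005 th 1.697 r 153.7 [ 0.01  0.2   1.27 -0.    1.67 -1.27] [ 0.8 -0.1 -0.6]
[np.float64(-0.22), np.float64(-0.72), np.float64(-0.29), np.float64(1.8), np.float64(-0.5), 0]
[np.float64(-0.22), np.float64(-0.72), np.float64(0.04), np.float64(1.8), np.float64(-0.5), 0]
[np.float64(-0.22), np.float64(-0.72), np.float64(0.0), np.float64(1.8), np.float64(-0.5), 0]
[np.float64(-0.22), np.float64(-0.72), np.float64(-0.03), np.float64(1.8), np.float64(-0.5), 0]
[np.float64(-0.21), np.float64(-0.72), np.float64(-0.07), np.float64(1.8), np.float64(-0.5), 0]
[np.float64(-0.21), np.float64(-0.71), np.float64(-0.11), np.float64(1.8), np.float64(-0.5), 0]
[np.float64(-0.21), np.float64(-0.7), np.float64(-0.15), np.float64(1.8), np.float64(-0.5), 0]
[np.float64(-0.21), np.float64(-0.7), np.float64(-0.18), np.float64(1.8), np.float64(-0.5), 0]
```

```bash
python3 -m pendant '[[-0.22,-0.72,-0.29,1.8,-0.5,0,0.15],[-0.22,-0.72,0.04,1.8,-0.5,0,0.15],[-0.22,-0.72,0,1.8,-0.5,0,0.15],[-0.22,-0.72,-0.03,1.8,-0.5,0,0.15],[-0.21,-0.72,-0.07,1.8,-0.5,0,0.15],[-0.21,-0.71,-0.11,1.8,-0.5,0,0.15],[-0.21,-0.7,-0.15,1.8,-0.5,0,0.15],[-0.21,-0.7,-0.18,1.8,-0.5,0,0.15]]'; python3 arc.py 1.3 0.9 8 38 150 | tail -9
```

```text
time: 10.0
tool_pos: [0.58, 0.0028, 0.1985]
ee_rot: [2.88, -0.0, 2.85]
wrist_force: [0.0, 0.8, 0.1]
width: 0.0139
finger_force: 0.3
case [24.5  2.7] 0.1985 phi 15.0 ydir 0.0 th 1.298 r 150.1 [-0.25  0.12  1.39  0.26  1.61 -1.51] [0.  0.8 0.1]
[np.float64(-0.2), np.float64(-0.65), np.float64(-0.21), np.float64(2.8), np.float64(-0.8), 0]
[np.float64(-0.2), np.float64(-0.68), np.float64(-0.25), np.float64(2.8), np.float64(-0.8), 0]
[np.float64(-0.2), np.float64(-0.66), np.float64(-0.29), np.float64(2.8), np.float64(-0.8), 0]
[np.float64(-0.19), np.float64(-0.65), np.float64(-0.32), np.float64(2.8), np.float64(-0.8), 0]
[np.float64(-0.19), np.float64(-0.63), np.float64(-0.36), np.float64(2.8), np.float64(-0.8), 0]
[np.float64(-0.18), np.float64(-0.61), np.float64(-0.39), np.float64(2.8), np.float64(-0.8), 0]
[np.float64(-0.18), np.float64(-0.59), np.float64(-0.42), np.float64(2.8), np.float64(-0.8), 0]
[np.float64(-0.17), np.float64(-0.57), np.float64(-0.45), np.float64(2.8), np.float64(-0.8), 0]
```

```bash
cat > tab.py <<'E'
from fit import *
im=imaging.snapshot("scene");h=cv2.cvtColor(im,cv2.COLOR_RGB2HSV);m=cv2.inRange(h,(5,150,50),(18,255,255));m[:, :250]=0;m[:,400:]=0;m[:150]=0
y,x=np.where(m);print("scene orange",len(x),x.mean() if len(x) else 0,y.mean() if len(x) else 0)
for th in (1.7,1.3,.9,.5,.1,0): print(th,proj("scene",[*fwd(65-145*np.cos(th),3),.054+.145*np.sin(th)]).round(0),end=" ")
E
python3 tab.py|tail -2
```

```text
scene orange 95 318.90526315789475 225.56842105263158
1.7 [348. 233.] 1.3 [320. 227.] 0.9 [297. 230.] 0.5 [281. 240.] 0.1 [276. 254.] 0 [276. 258.]
```

The lid is following at about 1.3 rad. Continuing.

```bash
python3 -m pendant '[[-0.2,-0.65,-0.21,2.8,-0.8,0,0.15],[-0.2,-0.68,-0.25,2.8,-0.8,0,0.15],[-0.2,-0.66,-0.29,2.8,-0.8,0,0.15],[-0.19,-0.65,-0.32,2.8,-0.8,0,0.15],[-0.19,-0.63,-0.36,2.8,-0.8,0,0.15],[-0.18,-0.61,-0.39,2.8,-0.8,0,0.15],[-0.18,-0.59,-0.42,2.8,-0.8,0,0.15],[-0.17,-0.57,-0.45,2.8,-0.8,0,0.15]]'; python3 arc.py 0.9 0.5 8 50 150 | tail -9;python3 tab.py|tail -2|head -1
```

```text
time: 10.85
tool_pos: [0.565, -0.0479, 0.1711]
ee_rot: [2.475, -0.005, 2.853]
wrist_force: [0.5, 0.6, 0.3]
width: 0.0141
finger_force: 0.1
case [-28.4   2.5] 0.1711 phi 38.2 ydir 0.006 th 0.897 r 149.8 [-0.56  0.17  1.51  0.64  1.65 -1.85] [0.5 0.6 0.3]
[np.float64(-0.16), np.float64(-0.54), np.float64(-0.44), np.float64(1.4), np.float64(-0.4), 0]
[np.float64(-0.16), np.float64(-0.53), np.float64(-0.51), np.float64(1.4), np.float64(-0.4), 0]
[np.float64(-0.15), np.float64(-0.5), np.float64(-0.54), np.float64(1.4), np.float64(-0.4), 0]
[np.float64(-0.14), np.float64(-0.48), np.float64(-0.56), np.float64(1.4), np.float64(-0.4), 0]
[np.float64(-0.13), np.float64(-0.45), np.float64(-0.59), np.float64(1.4), np.float64(-0.4), 0]
[np.float64(-0.13), np.float64(-0.42), np.float64(-0.61), np.float64(1.4), np.float64(-0.4), 0]
[np.float64(-0.12), np.float64(-0.39), np.float64(-0.63), np.float64(1.4), np.float64(-0.4), 0]
[np.float64(-0.11), np.float64(-0.36), np.float64(-0.65), np.float64(1.4), np.float64(-0.4), 0]
scene orange 132 291.92424242424244 227.09848484848484
```

```bash
python3 -m pendant '[[-0.16,-0.54,-0.44,1.4,-0.4,0,0.15],[-0.16,-0.53,-0.51,1.4,-0.4,0,0.15],[-0.15,-0.5,-0.54,1.4,-0.4,0,0.15],[-0.14,-0.48,-0.56,1.4,-0.4,0,0.15],[-0.13,-0.45,-0.59,1.4,-0.4,0,0.15],[-0.13,-0.42,-0.61,1.4,-0.4,0,0.15],[-0.12,-0.39,-0.63,1.4,-0.4,0,0.16],[-0.11,-0.36,-0.65,1.4,-0.4,0,0.16]]'; python3 arc.py 0.5 0.1 8 54 150 | tail -9;python3 tab.py|tail -2|head -1
```

```text
time: 11.7
tool_pos: [0.5532, -0.0844, 0.1237]
ee_rot: [2.27, -0.01, 2.854]
wrist_force: [-0.1, -0.6, -0.7]
width: 0.0153
finger_force: 0.0
case [-66.8   3.4] 0.1237 phi 49.9 ydir 0.01 th 0.487 r 149.1 [-0.7   0.3   1.56  0.78  1.69 -2.05] [-0.1 -0.6 -0.7]
[np.float64(-0.09), np.float64(-0.31), np.float64(-0.45), np.float64(0.5), np.float64(-0.1), 0]
[np.float64(-0.09), np.float64(-0.3), np.float64(-0.68), np.float64(0.5), np.float64(-0.1), 0]
[np.float64(-0.08), np.float64(-0.26), np.float64(-0.7), np.float64(0.5), np.float64(-0.1), 0]
[np.float64(-0.07), np.float64(-0.23), np.float64(-0.71), np.float64(0.5), np.float64(-0.1), 0]
[np.float64(-0.06), np.float64(-0.2), np.float64(-0.72), np.float64(0.5), np.float64(-0.1), 0]
[np.float64(-0.05), np.float64(-0.16), np.float64(-0.73), np.float64(0.5), np.float64(-0.1), 0]
[np.float64(-0.04), np.float64(-0.13), np.float64(-0.74), np.float64(0.5), np.float64(-0.1), 0]
[np.float64(-0.03), np.float64(-0.09), np.float64(-0.74), np.float64(0.5), np.float64(-0.1), 0]
scene orange 133 281.85714285714283 243.10526315789474
```

```bash
python3 -m pendant '[[-0.09,-0.31,-0.55,0.5,-0.1,0,0.17],[-0.09,-0.3,-0.68,0.5,-0.1,0,0.18],[-0.08,-0.26,-0.7,0.5,-0.1,0,0.19],[-0.07,-0.23,-0.71,0.5,-0.1,0,0.2],[-0.06,-0.2,-0.72,0.5,-0.1,0,0.21],[-0.05,-0.16,-0.73,0.5,-0.1,0,0.22],[-0.04,-0.13,-0.74,0.5,-0.1,0,0.23],[-0.03,-0.09,-0.74,0.5,-0.1,0,0.24]]'; python3 arc.py 0.1 0 4 54 150 | tail -5;python3 tab.py|tail -2|head -1
```

```text
time: 12.55
tool_pos: [0.5482, -0.101, 0.0681]
ee_rot: [2.2, -0.017, 2.855]
wrist_force: [-0.2, -0.6, 0.7]
width: 0.0225
finger_force: 0.0
case [-84.1   3.4] 0.0681 phi 53.9 ydir 0.014 th 0.094 r 149.8 [-0.75  0.41  1.58  0.81  1.67 -2.17] [-0.2 -0.6  0.7]
[np.float64(-0.01), np.float64(-0.05), np.float64(-0.28), np.float64(0.0), np.float64(-0.0), 0]
[np.float64(-0.01), np.float64(-0.02), np.float64(-0.37), np.float64(0.0), np.float64(-0.0), 0]
[np.float64(-0.0), np.float64(-0.01), np.float64(-0.37), np.float64(0.0), np.float64(-0.0), 0]
[np.float64(-0.0), np.float64(-0.0), np.float64(-0.37), np.float64(0.0), np.float64(-0.0), 0]
scene orange 132 275.9318181818182 258.6363636363636
```

```bash
python3 -m pendant '[[-0.01,-0.05,-0.3,0,0,0,0.24],[0,0,-0.35,0,0,0,0.24],[0,0,-0.35,0,0,0,0.24],[0,0,-0.2,0,0,0,0.24],[0,0,0,0,0,0,0.24],[0,0,0,0,0,0,0.24]]';python3 tab.py|tail -2|head -1;  python3 -m pendant '[[0,0,-0.15,0,0,0,0.24],[0,0,-0.15,0,0,0,0.24],[0,0,0,0,0,0,0.24]]';python3 tab.py|tail -2|head -1;python3 arc.py|tail -1
```

```text
time: 13.2
tool_pos: [0.5483, -0.1013, 0.0569]
ee_rot: [2.201, -0.016, 2.855]
wrist_force: [-0.6, -0.3, 0.9]
width: 0.0225
finger_force: 0.0
scene orange 129 275.984496124031 261.17054263565893
time: 13.55
tool_pos: [0.5484, -0.1015, 0.0543]
ee_rot: [2.2, -0.016, 2.855]
wrist_force: [-0.8, -0.0, 2.5]
width: 0.0228
finger_force: 1.1
scene orange 122 275.91803278688525 261.42622950819674
case [-84.5   3.1] 0.0542 phi 53.9 ydir 0.013 th 0.002 r 149.5 [-0.75  0.43  1.58  0.8   1.65 -2.19] [ 0.3 -0.4  2.6]
```

```bash
for k in 1; do python3 -m pendant '[[0,0,-0.1,0,0,0,0.24],[0,0,0,0,0,0,0.24]]'|grep -E "pos|force"; python3 -m pendant '[[0,0,-0.1,0,0,0,0.24],[0,0,0,0,0,0,0.24]]'|grep -E "pos|force"; python3 -m pendant '[[0,0,-0.1,0,0,0,0.24],[0,0,0,0,0,0,0.24]]'|grep -E "pos|force"; done; python3 tab.py|tail -2|head -1
```

```text
tool_pos: [0.5484, -0.1014, 0.054]
wrist_force: [-0.9, -1.7, 5.0]
finger_force: 2.8
tool_pos: [0.5485, -0.1015, 0.0539]
wrist_force: [-3.2, -1.9, 7.4]
finger_force: 4.0
tool_pos: [0.5486, -0.1014, 0.0537]
wrist_force: [-3.6, -3.2, 10.8]
finger_force: 5.3
scene orange 121 275.68595041322317 261.54545454545456
```

```bash
python3 -m pendant '[[0,0,0.15,0,0,0,0.3],[0,0,0,0,0,0,0.34],[0,0,0,0,0,0,0.34],[-0.23,-0.78,0.59,0,0,0,0.34],[-0.23,-0.78,0.59,0,0,0,0.34],[-0.46,-1.55,1.18,0,0,0,0.34],[-0.46,-1.55,1.18,0,0,0,0.34],[-0.46,-1.55,1.18,0,0,0,0.34]]'; python3 -m pendant '[[-0.46,-1.5,2,0,0,0,0.34],[-0.5,-1,4,0,0,0,0.34],[-0.5,0,4,0,0,0,0.34],[-0.5,0,4,0,0,0,0.34],[0,0,0,0,0,0,0.34],[0,0,0,0,0,0,0.34]]'; python3 tab.py|tail -2|head -1
python3 - <<'E'
from h import *
a=imaging.snapshot("scene")[215:350,230:360,::-1]; b=imaging.snapshot("top")[130:265,260:390,::-1]
cv2.imwrite("pics/fin.png",cv2.resize(np.hstack([a,b]),None,fx=3,fy=3))
E
```

```text
time: 15.05
tool_pos: [0.5295, -0.1648, 0.1002]
ee_rot: [2.202, -0.016, 2.855]
wrist_force: [0.2, 0.6, 0.0]
width: 0.0321
finger_force: 0.0
time: 15.65
tool_pos: [0.5102, -0.1895, 0.2406]
ee_rot: [2.204, -0.014, 2.854]
wrist_force: [-0.8, -0.1, -0.1]
width: 0.0322
finger_force: 0.0
scene orange 175 277.2742857142857 258.9142857142857
```

View pics/fin.png

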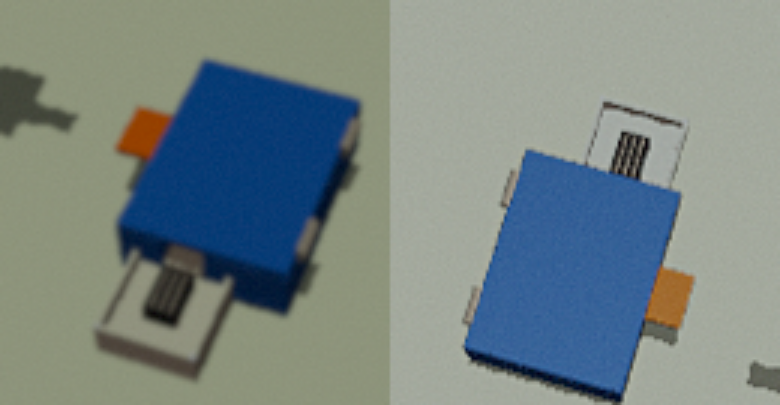

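The lid is flat and shut on the case, with the tab at (145,132) in the scene half. The cartridge lies in the tray at (170,298), and the robot is clear of everything.

```bash
python3 -c "from bench import robot;print(robot.close_job())"
```

```text
the job is handed in; nothing more can be done
None
```

The job is handed in: the ejector pushed the cartridge into the catch tray and sprang back, and the mirror lid was guided down and is shut, with about 12 N at most at the wrist and no other toiletries touched.

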